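Start up the parcel weighing counter

TASK

Start up the weighing counter by pressing three controls lightly with the fingertips, in this order: first tip the rocker switch on the power block over by pressing down its raised end, then press in the scale's round key, then press in the square key on top of the label printer. Push each one most of the way in or fully over, so that it stays there, but do not lean on it hard. Leave the scale's wide bar-shaped key alone, and do not pick up or disturb the tray on the scale, the bottle, the drink carton or the rubber stamp.

Things in the scene. Friction and masses are not known exactly. Their poses are not given: they have to be found in the camera images.
- power_block: White plastic socket bar fixed to the counter, 190 (x) x 70 (y) x 45 mm high, with two round sockets and, 55 mm from its centre towards its -x end, a black paddle rocker. Origin: centre of the underside. It may stand on the left or the right of the scale (swapping places with the printer).
- rocker (a joint): Angle of the rocker on the power block, rad: 0 is off (raised end up), 0.32 is fully over; starts between 0 and 0.05. It tips about the block's y axis against about 2 N at the raised end and stays where it is left. The paddle is cushioned: it leads this angle by 0.05 rad while pushed, and at the end gives up to 0.3 rad (6 mm, 12 N) more on a spring. Over means more than 0.22.
- rocker_end (a point): The spot to press: top face of the rocker's raised end (nearest the block's -x end), 19 mm from the pivot and 7 mm short of the edge. The rocker is a flat black paddle 52 (block x) x 30 x 6 mm. The spot starts about 68 mm and rests at about 62 mm above the counter (block top: 45). Keep the fingertip on this half: touching across the pivot does not tip it.
- rocker_pivot (a point): Centre of the rocker, on its pivot axis, 62 mm above the counter (3 mm under the top face). The direction from here to rocker_end, seen from above, is the block's -x.
- scale: Grey bench scale fixed to the counter, 300 (x) x 260 (y) x 50 mm high; behind its key strip a steel pan 200 x 250 mm, top at 71 mm, on which the tray stands. Origin: centre of the underside. The key strip runs along its -x edge (nearest the robot), with a flat dark display between the two keys.
- round_base: Flat collar of the scale's round key on the key strip, origin 51 mm above the counter under the key's centre. The round and bar keys swap places (130 mm apart) between runs.
- round_key (a joint): Travel of the scale's round key, m: 0 out, 0.009 fully in. It goes straight down with about 2 N of steady resistance and stays in. Its cap is cushioned (2 N per mm): it gives 1 mm before the key moves and, once the key is fully in, up to 7 mm in all before a hard stop; pressed means more than 0.0055.
- round_key_top (a point): Centre of the round key's flat top (28 mm diameter, grey), 71 mm above the counter when out; it stands 20 mm above its surroundings and moves with the key.
- bar_base: Collar of the scale's wide bar key, origin 51 mm above the counter under the key's centre. The grey bar key, 22 (x) x 44 (y) mm, stands 20 mm above its surroundings and is to be left alone.
- bar_key (a joint): Travel of the bar key, m: 0 out, 0.009 fully in. It slides and stays like the round key; it must stay out (under 0.002).
- printer: Grey label printer fixed to the counter, 170 (x) x 110 (y) x 120 mm high, label slot in its -x face, one square white key on top. Origin: centre of the underside.
- print_key (a joint): Travel of the printer's square key, m: 0 out, 0.009 fully in. It goes straight down with about 2 N of steady resistance and stays in. Its cap is cushioned (2 N per mm): it gives 1 mm before the key moves and, once the key is fully in, up to 7 mm in all before a hard stop; pressed means more than 0.0055.
- print_key_top (a point): Centre of the square key's flat top (26 x 26 mm, white), 140 mm above the counter when out, 55 mm from the printer's centre towards its -x face; it stands 20 mm above the printer's top and moves with the key.
- tray: Loose clear plastic tray 130 x 170 x 28 mm high standing on the scale's pan; its rim is about 99 mm above the counter. Origin: centre of the underside. Leave alone.
- bottle: Loose red drink bottle, 66 mm diameter, 190 mm high, standing beyond the work. Origin: centre of the underside. Leave alone.
- carton: Loose yellow drink carton 45 x 60 x 127 mm high, standing beyond the work. Origin: centre of the underside. Leave alone.
- stamp: Loose wooden rubber stamp, foot 32 x 60 mm, 70 mm high, standing between the robot and the scale. Origin: centre of the underside. Leave alone.
Mind the look-alikes: they are no part of the job. Of the things like the power_block, leave any that is blue; of the rest the smaller one is meant.

How it is judged:
On the way, in this order (a step that is already met when the one before it is completed fails the run):
1. the rocker on the power block is tipped over (value of joint rocker above 0.22 rad), for 0.1 s.
2. the scale's round key is pressed in (value of joint round_key above 0.0055 m), for 0.1 s.
3. the printer's square key is pressed in (value of joint print_key above 0.0055 m), for 0.1 s.
At the end, for the whole second after the job is handed in: The rocker is over (more than 0.22 of 0.32 rad), the round key and the printer key are in (more than 5.5 of 9 mm), the bar key is out (less than 2 mm in), and the tray, bottle, carton and stamp stand still within 12 mm of where they started (value of joint rocker above 0.22 rad and value of joint each of round_key, print_key above 0.0055 m and value of joint bar_key below 0.002 m and distance of each of tray, bottle, carton, stamp from where it was at the start of the episode below 0.012 m and linear speed of each of tray, bottle, carton, stamp below 0.02 m/s); the robot touches nothing.
It fails at once if the round key is pressed before the rocker is over (value of joint round_key above 0.003 m and not (value of joint rocker above 0.22 rad)).
It fails at once if the printer key is pressed before the round key (value of joint print_key above 0.003 m and not (value of joint round_key above 0.0055 m)).
It fails at once if the wide bar key is pressed (2 mm or more) (value of joint bar_key above 0.002 m).
It fails at once if a control or device is pressed hard (over 20 N) (contact force between any of the fingers, the arm and power_block above 20 N or contact force between any of the fingers, the arm and scale above 20 N or contact force between any of the fingers, the arm and round_base above 20 N or contact force between any of the fingers, the arm and bar_base above 20 N or contact force between any of the fingers, the arm and printer above 20 N).
It fails at once if the tray, bottle, carton or stamp is lifted or moved more than 12 mm (distance of any of tray, bottle, carton, stamp from where it was at the start of the episode above 0.012 m).
It also fails if it takes over 58 s, if anything falls off the work surface, if the arm or the gripper's body presses on something with over 40 N, if the wrist force passes 120 N, or if a joint passes its speed limit or range.

ROBOT

A 6-joint arm with a two-finger parallel gripper is mounted at the origin on the work surface. World frame = base frame: x ahead of the robot, y to its left, z up, the work surface at z = 0. Lengths are in m, angles in rad, forces in N, time in s.
With the tool pointing down it reaches from about 0.375 to 0.9 m from the base axis. Payload 3.1 kg.
Tool frame: the origin (TCP) lies midway between the tips of the shut fingers; the grasp point (between the pads) lies 19 mm behind it; z points along the fingers, y is the line along which they close (so a half turn about z gives the same grasp; the last joint's range is limited). The gripper opens to 87 mm and grips with 3 to 60 N. Pads are 19 mm wide; open, the fingers measure 117 mm over their backs; the gripper's body (75 mm by 190 mm) begins 51 mm behind the grasp point.
Start: joints at [1.093, 0.527, 1.433, -0, 1.181, -0.178], TCP at [0.184, 0.597, 0.223] pointing down, gripper open.
Joint ranges: [-3.08, 3.08], [-0.75, 2.2], [0.22, 2.44], [-1.43, 4.57], [0, 2.65], [-2.85, 2.85]. Speed limits (rad/s): [2.79, 2.79, 3.14, 3.14, 3.14, 3.14].

INTERFACE

Orientations are given as a unit quaternion [x, y, z, w].
In Python, from rig import get_obs, cams, job gives the robot as it stands.
- The arm moves only by the tool servo_tool, never from a script. Its argument "moves" is text: rows parted by semicolons, each of 5 numbers parted by spaces: the shift along the tool's x, y, z in m, then the turn about the tool's z in degrees, then the finger opening in m, from 0 to 0.087. In form: dx dy dz spin claw; .... A call has 1 to 10 rows; each row is the pose to reach, as a shift and turn from the pose commanded when the call began, along the tool's axes at that moment; what a row does not reach only later rows make up. A row lasts 1/12 s, in which the tool goes at most 41.7 mm and 7.16 degrees, less where a joint would pass 70% of its speed; a pose out of reach is approached as far as the arm can. A call with a gripper value outside its range is refused whole. The fingers move at their own pace and stop on an object; "grip_force" is the grip in N (left out, the last holds). Time passes only in rows, so rows that repeat a pose let the fingers close. It gives the time, the measured TCP pose, the force, the opening and the grip force at its end, in the units of the state.
- get_obs(): the state, without advancing time (a new reading comes with each control period).
- cams.camera(name): name is "scene" or "top" or "wrist"; returns the picture (420x560x3 uint8, blue, green, red); there is no depth.
- cams.camera_model(name): a dict with "fx", "fy", "cx", "cy" (pixels), "R" (3x3) and "t" (3): a world point X has camera coordinates R X + t. Camera axes: x right, y down, z forward; pixel columns grow to the right and rows downward; lengths in m; the calibration is good to about 2 mm. A picture is of the moment at which its call begins: read the wrist's pose just before it. camera_model takes no time and is no camera call; for the wrist camera it gives the pose at the moment of the call.
- job.hand_in(): hands the job in; it is judged then, once.
The state is a dict: "time": time; "q": joint angles; "joint_velocities": joint speeds; "joint_torque": joint torques, N m; "position": TCP position; "tool_rot": TCP orientation; "ft_force": force on the tool from outside, world axes, zero at the start; "moment": the same for the moment, N m; "grip_width": finger opening in m; "grip_force": force on a finger pad.
Only numpy, scipy, OpenCV 4.12 (cv2) and the standard library are available. Lean on these libraries where they do the work, as an engineer would, in place of code of your own. Each camera call takes 0.05 s, during which the arm holds its last target. There are 200 camera calls.

## Working session

There is one attempt and no reset: what is moved stays moved. The work goes in short steps, Python scripts to look and compute and a tool call to move; the robot and the scene stay as the last step left them, time stands still between calls to the robot, and variables do not carry over. Pictures are saved under pics/ and viewed, at most 10 in all, crops included, and the job is handed in when it is done.

Besides the shell and the picture viewer there is one more tool, called after "Emit:" as a command line: name --argument value ..., lists and objects as JSON in quotes. servo_tool: Moves the arm, as the interface text tells. Its arguments: {"type":"object","properties":{"moves":{"type":"string"},"grip_force":{"type":"number"}},"required":["moves"]}

```bash
mkdir -p pics; python3 - <<'E'
from rig import get_obs,cams
import cv2,json
for n in("top","scene"):
    cv2.imwrite(f"pics/{n}0.png",cams.camera(n))
    m=cams.camera_model(n);print(n,m)
o=get_obs();print(o["time"],o["position"],o["tool_rot"],o["grip_width"],o["ft_force"])
E
```

```text
top {'fx': 456.22523185883483, 'fy': 456.22523185883483, 'cx': 281.8186022742967, 'cy': 209.9211767224834, 'R': array([[ 0.01274189, -0.99989824, -0.0064147 ],
       [-0.99872712, -0.01241333, -0.04888804],
       [ 0.04880344,  0.00702946, -0.99878367]]), 't': array([-0.01950749,  0.47012194,  1.24886204])}
scene {'fx': 387.7344384611183, 'fy': 387.7344384611183, 'cx': 281.6006377926948, 'cy': 214.1382842404511, 'R': array([[-0.7397086 ,  0.67268287,  0.01813662],
       [ 0.50001609,  0.56747525, -0.65418327],
       [-0.45034996, -0.47483639, -0.75611859]]), 't': array([ 0.38192674, -0.14653237,  1.21263577])}
0.1 [0.18366068 0.59673473 0.2216791 ] [ 1.48845425e-01  9.88860018e-01 -9.05524812e-04 -2.89232555e-04] 0.08683509711231267 [-0.05655507  0.13583721 -0.94997459]
```

View pics/top0.png

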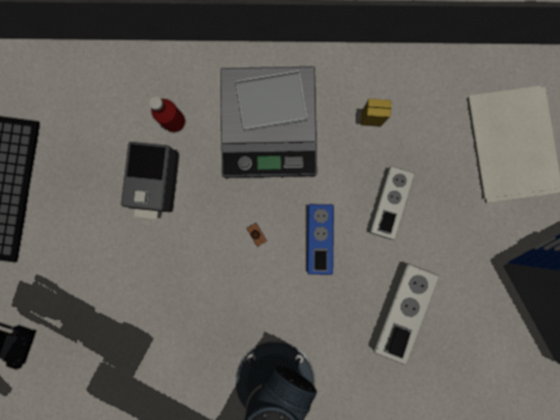

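View pics/scene0.png

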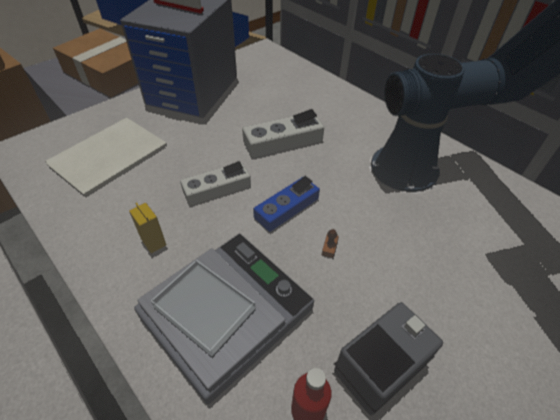

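The top view shows the small white block at about (392,203) with its rocker at (387,222). The round key is at (245,163), the bar key at (293,162) and the printer key at (140,197). The stamp is at (257,234). I'll zoom in to get these more precisely.

```bash
python3 - <<'E'
import cv2,numpy as np
im=cv2.imread("pics/top0.png")
def c(x,y): 
    r=cv2.resize(im[y:y+60,x:x+40],None,fx=6.5,fy=6.5,interpolation=cv2.INTER_CUBIC)
    for k in range(0,60,10): cv2.putText(r,str(y+k),(0,int(k*6.5)+5),0,.35,(0,255,255),1); cv2.line(r,(0,int(k*6.5)),(8,int(k*6.5)),(0,255,255),1)
    for k in range(0,40,10): cv2.putText(r,str(x+k),(int(k*6.5),386),0,.35,(0,255,255),1); cv2.line(r,(int(k*6.5),380),(int(k*6.5),390),(0,255,255),1)
    return r
cv2.imwrite("pics/zoom.png",cv2.convertScaleAbs(np.hstack([c(368,190),c(225,135),c(120,170)]),alpha=1.7))
E
```

```text
(no output)
```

View pics/zoom.png

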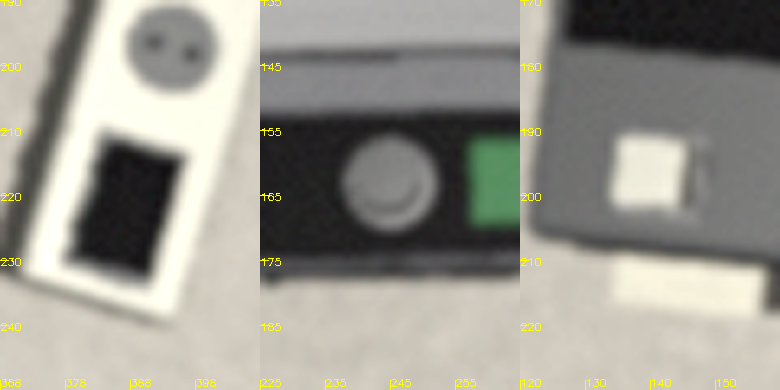

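```bash
cat > h.py <<'E'
import numpy as np
from rig import get_obs,cams
from scipy.spatial.transform import Rotation as Ro
def px(n,u,v,z,m=None):
    m=m or cams.camera_model(n); R=m["R"]
    d=R.T@[(u-m["cx"])/m["fx"],(v-m["cy"])/m["fy"],1]; c=-R.T@m["t"]
    return c+d*(z-c[2])/d[2]
def rel(p):
    o=get_obs(); R=Ro.from_quat(o["tool_rot"]).as_matrix()
    print("tcp",o["position"].round(4),"xaxis deg",np.degrees(np.arctan2(R[1,0],R[0,0])).round(1),"F",np.round(o["ft_force"],1),"t",o["time"])
    return (R.T@(np.array(p)-o["position"])).round(4)
E
python3 - <<'E'
from h import *
z=lambda x0,y0,x,y:(x0+x/6.5,y0+y/6.5)
a=px("top",*z(368,190,145,144),.065);b=px("top",*z(368,190,109,273),.065)
piv=(a+b)/2;d=(b-a);print("len",np.linalg.norm(d));d/=np.linalg.norm(d)
e=piv+.021*d;e[2]=.068
k=px("top",244.4,162.7,.071);p=px("top",139.85,196.5,.14)
print("piv",piv,"-x dir deg",np.degrees(np.arctan2(d[1],d[0])),"end",e);print("round",k,"print",p)
for q in((.5,.2,.22),(*e[:2],.12)):print(rel(q))
E
```

```text
len 0.054493746460144064
piv [ 0.43910838 -0.29320651  0.065     ] -x dir deg 164.55711528424578 end [ 0.41886656 -0.28761468  0.068     ]
round [0.59130079 0.0866097  0.071     ] print [0.49309748 0.33925232 0.14      ]
tcp [0.1837 0.5967 0.2217] xaxis deg 162.9 F [-0.1  0.1 -0.9] t 0.1
[-0.4191 -0.286   0.0021]
tcp [0.1837 0.5967 0.2217] xaxis deg 162.9 F [-0.1  0.1 -0.9] t 0.1
[-0.4851 -0.7757  0.103 ]
```

Emit:
servo_tool --moves "-0.034 -0.023 0 -1.7 0; -0.067 -0.046 0 -1.7 0; -0.1 -0.068 0 -1.7 0; -0.134 -0.091 0 -1.7 0; -0.168 -0.114 0 -1.7 0; -0.2 -0.137 0 -1.7 0; -0.235 -0.16 0 -1.7 0; -0.268 -0.183 0 -1.7 0; -0.3 -0.206 0 -1.7 0; -0.335 -0.229 0 -1.7 0" --grip_force 10

```text
time: 0.93
position: [0.4367, 0.2782, 0.2223]
tool_rot: [0.134, 0.991, -0.0, -0.001]
ft_force: [0.8, 0.9, -0.4]
grip_width: 0.0282
grip_force: 0.0
```

```bash
python3 - <<'E'
from h import *
for q in((.5,.15,.22),(.419,-.2876,.12)):print(rel(q))
E
```

```text
tcp [0.4367 0.2782 0.2223] xaxis deg 164.6 F [ 0.8  0.9 -0.4] t 0.9333
[-0.0951 -0.1068  0.0022]
tcp [0.4367 0.2782 0.2223] xaxis deg 164.6 F [ 0.8  0.9 -0.4] t 0.9333
[-0.1334 -0.5501  0.1024]
```

Emit:
servo_tool --moves "-0.009 -0.038 0 0 0; -0.019 -0.077 0 0 0; -0.028 -0.115 0 0 0; -0.037 -0.154 0 0 0; -0.046 -0.192 0 0 0; -0.056 -0.231 0 0 0; -0.065 -0.27 0 0 0; -0.074 -0.308 0 0 0; -0.084 -0.346 0 0 0; -0.093 -0.385 0 0 0"

```text
time: 1.77
position: [0.4233, -0.1176, 0.2225]
tool_rot: [0.134, 0.991, 0.0, -0.0]
ft_force: [1.4, -0.2, -0.3]
grip_width: 0.0005
grip_force: 0.0
```

Emit:
servo_tool --moves "-0.009 -0.038 0 0 0; -0.019 -0.077 0 0 0; -0.028 -0.1 0 0 0; -0.03 -0.1 0 0 0; -0.03 -0.1 0 0 0"

```text
time: 2.18
position: [0.4262, -0.2216, 0.2222]
tool_rot: [0.136, 0.991, 0.0, -0.0]
ft_force: [-0.4, -0.6, 0.1]
grip_width: 0.0004
grip_force: 0.0
```

```bash
python3 - <<'E'
from h import *
import cv2
print(rel((.419,-.2876,.08)))
m=cams.camera_model("wrist");im=cams.camera("wrist");np.save("m1.npy",m,allow_pickle=True)
cv2.imwrite("pics/w1.png",im)
for q in((.419,-.2876,.068),(.4391,-.2932,.065)):
    c=m["R"]@q+m["t"];print(m["fx"]*c[0]/c[2]+m["cx"],m["fy"]*c[1]/c[2]+m["cy"])
E
```

```text
tcp [ 0.4262 -0.2216  0.2222] xaxis deg 164.4 F [-0.4 -0.6  0.1] t 2.1833
[-0.0109 -0.0656  0.1422]
210.96551796601494 199.63366919603914
212.72536731158482 218.73023162417917
```

View pics/w1.png

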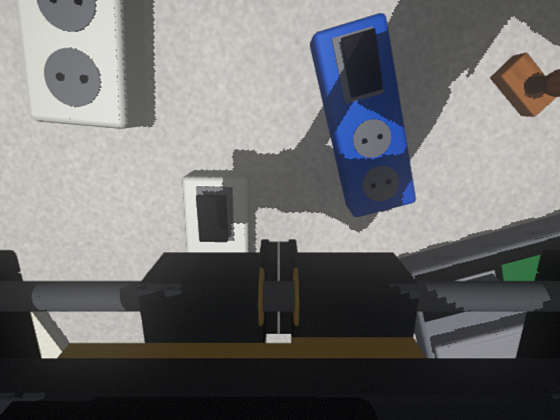

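The wrist view shows the paddle centred at about (212,218), against a prediction of (212.7,218.7), so the measurement holds. I'm moving over it and down.

Emit:
servo_tool --moves "-0.006 -0.035 0.02 0 0; -0.011 -0.066 0.04 0 0; -0.011 -0.066 0.075 0 0; -0.011 -0.066 0.11 0 0; -0.011 -0.066 0.135 0 0; -0.011 -0.066 0.14 0 0; -0.011 -0.066 0.14 0 0; -0.011 -0.066 0.14 0 0"

```text
time: 2.9
position: [0.4197, -0.286, 0.0833]
tool_rot: [0.133, 0.991, -0.0, 0.0]
ft_force: [0.7, 0.2, 0.3]
grip_width: 0.0004
grip_force: 0.0
```

```bash
python3 - <<'E'
from h import *
print(rel((.419,-.2876,.061)))
E
```

```text
tcp [ 0.4197 -0.286   0.0833] xaxis deg 164.7 F [0.7 0.2 0.3] t 2.9
[ 0.0003 -0.0018  0.0223]
```

Emit:
servo_tool --moves "0 -0.002 0.005 0 0; 0 -0.002 0.01 0 0; 0 -0.002 0.012 0 0; 0 -0.002 0.014 0 0; 0 -0.002 0.016 0 0; 0 -0.002 0.0175 0 0; 0 -0.002 0.0175 0 0; 0 -0.002 0.0175 0 0"

```text
time: 3.57
position: [0.4184, -0.2887, 0.0652]
tool_rot: [0.134, 0.991, 0.0, -0.0]
ft_force: [-0.9, 0.4, 3.1]
grip_width: 0.0003
grip_force: 1.3
```

Emit:
servo_tool --moves "0 0 0.001 0 0; 0 0 0.002 0 0; 0 0 0.0025 0 0; 0 0 0.003 0 0; 0 0 0.003 0 0"

```text
time: 3.98
position: [0.4184, -0.2886, 0.0621]
tool_rot: [0.134, 0.991, 0.0, -0.0]
ft_force: [-3.2, -0.5, 4.5]
grip_width: 0.0005
grip_force: 2.9
```

Emit:
servo_tool --moves "0 0 0.0005 0 0; 0 0 0.001 0 0; 0 0 0.0013 0 0; 0 0 0.0013 0 0"

```text
time: 4.32
position: [0.4184, -0.2887, 0.0612]
tool_rot: [0.134, 0.991, -0.0, -0.0]
ft_force: [-4.2, -0.6, 8.8]
grip_width: 0.0004
grip_force: 4.6
```

Emit:
servo_tool --moves "0 0 -0.02 0 0; 0 0 -0.06 0 0; 0 0 -0.1 0 0; 0 0.04 -0.14 0 0; 0 0.07 -0.16 0 0; 0 0.07 -0.16 0 0; 0 0.07 -0.16 0 0"

```text
time: 4.9
position: [0.4389, -0.22, 0.2226]
tool_rot: [0.133, 0.991, -0.001, 0.002]
ft_force: [0.2, -0.6, -0.7]
grip_width: 0.0007
grip_force: 0.0
```

```bash
python3 - <<'E'
from h import *
import cv2
print(rel((.591,.0866,.16)))
im=cams.camera("wrist")[140:270,140:320];b=cv2.imread("pics/w1.png")[140:270,140:320]
s=cams.camera("scene")[140:200,200:290];s0=cv2.imread("pics/scene0.png")[140:200,200:290]
f=lambda a:cv2.resize(a,(390,280),interpolation=cv2.INTER_CUBIC)
cv2.imwrite("pics/w2.png",np.vstack([np.hstack([f(b),f(im)]),np.hstack([f(s0),f(s)])]))
E
```

```text
tcp [ 0.4389 -0.22    0.2226] xaxis deg 164.8 F [ 0.2 -0.6 -0.7] t 4.9
[-0.0659  0.3359  0.0625]
```

View pics/w2.png

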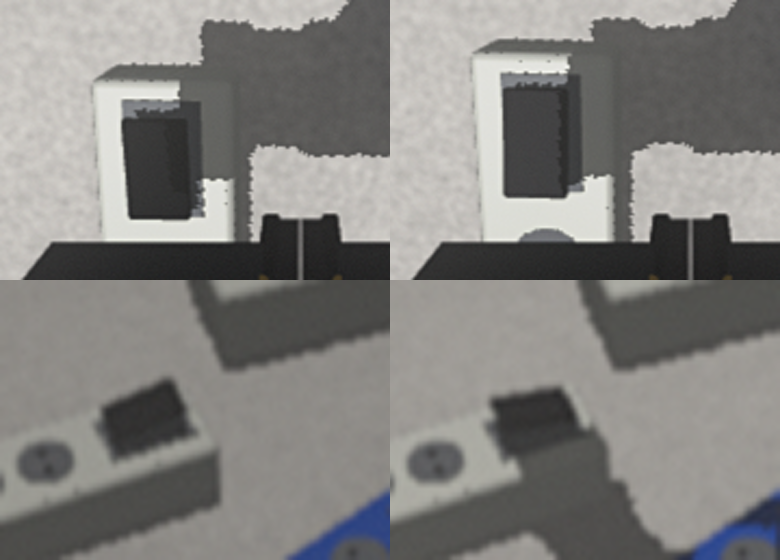

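In the scene crops (lower row), the rocker paddle has tipped over. Next is the round key.

Emit:
servo_tool --moves "-0.007 0.037 0 0 0; -0.014 0.074 0 0 0; -0.021 0.111 0 0 0; -0.029 0.148 0 0 0; -0.036 0.185 0 0 0; -0.043 0.222 0 0 0; -0.05 0.258 0 0 0; -0.055 0.28 0 0 0; -0.055 0.28 0 0 0; -0.055 0.28 0 0 0"

```text
time: 5.83
position: [0.5646, 0.0338, 0.2184]
tool_rot: [0.134, 0.991, -0.0, -0.002]
ft_force: [0.7, -1.3, -0.3]
grip_width: 0.0003
grip_force: 0.0
```

```bash
python3 - <<'E'
from h import *
import cv2
print(rel((.591,.0866,.085)))
m=cams.camera_model("wrist");cv2.imwrite("pics/w3.png",cams.camera("wrist"))
c=m["R"]@(.5913,.0866,.071)+m["t"];print(m["fx"]*c[0]/c[2]+m["cx"],m["fy"]*c[1]/c[2]+m["cy"],m["fx"]/c[2])
E
```

```text
tcp [0.5646 0.0338 0.2184] xaxis deg 164.7 F [ 0.7 -1.3 -0.3] t 5.8333
[-0.0119  0.058   0.1333]
337.741954603331 202.92205292842328 1034.9951205547864
```

View pics/w3.png

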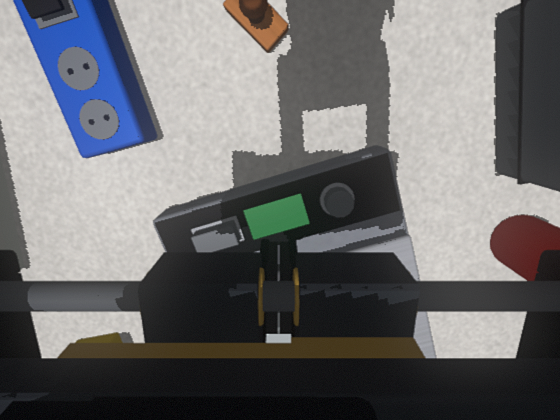

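The round key is at (337,200), within 3 mm of the prediction of (338,203). I'm descending over it.

Emit:
servo_tool --moves "-0.006 0.03 0 0 0; -0.011 0.058 0.02 0 0; -0.011 0.058 0.055 0 0; -0.011 0.058 0.09 0 0; -0.011 0.058 0.12 0 0; -0.011 0.058 0.131 0 0; -0.011 0.058 0.131 0 0; -0.011 0.058 0.131 0 0"

```text
time: 6.55
position: [0.5909, 0.0856, 0.0896]
tool_rot: [0.135, 0.991, -0.0, -0.0]
ft_force: [-0.1, -0.5, 0.5]
grip_width: 0.0006
grip_force: 0.0
```

```bash
python3 - <<'E'
from h import *
print(rel((.590,.0866,.062)))
E
```

```text
tcp [0.5909 0.0856 0.0896] xaxis deg 164.5 F [-0.1 -0.5  0.5] t 6.55
[0.0011 0.0007 0.0276]
```

Emit:
servo_tool --moves "0.001 0.001 0.006 0 0; 0.001 0.001 0.012 0 0; 0.001 0.001 0.016 0 0; 0.001 0.001 0.018 0 0; 0.001 0.001 0.02 0 0; 0.001 0.001 0.022 0 0; 0.001 0.001 0.024 0 0; 0.001 0.001 0.0245 0 0; 0.001 0.001 0.0245 0 0"

```text
time: 7.3
position: [0.5903, 0.0883, 0.0653]
tool_rot: [0.134, 0.991, 0.0, 0.0]
ft_force: [-0.4, 0.1, 2.5]
grip_width: 0.0007
grip_force: 0.9
```

Emit:
servo_tool --moves "0 0 0.001 0 0; 0 0 0.002 0 0; 0 0 0.003 0 0; 0 0 0.004 0 0; 0 0 0.0045 0 0; 0 0 0.005 0 0; 0 0 0.005 0 0; 0 0 0.005 0 0"

```text
time: 7.97
position: [0.5903, 0.0883, 0.0605]
tool_rot: [0.134, 0.991, 0.0, 0.0]
ft_force: [-0.0, -0.5, 4.2]
grip_width: 0.0005
grip_force: 1.9
```

The force rose to 4.2 N at z = 60.5 mm, so the round key is essentially fully in. I'm lifting off.

Emit:
servo_tool --moves "0 0 -0.02 0 0; 0 0 -0.06 0 0; 0 0 -0.1 0 0; 0 0 -0.14 0 0; 0 0 -0.16 0 0; 0 0 -0.16 0 0; 0 0 -0.16 0 0"

```text
time: 8.55
position: [0.5905, 0.0883, 0.2213]
tool_rot: [0.134, 0.991, 0.0, 0.001]
ft_force: [-0.7, 1.1, 0.1]
grip_width: 0.0005
grip_force: 0.0
```

```bash
python3 - <<'E'
from h import *
print(rel((.493,.3393,.22)))
E
```

```text
tcp [0.5905 0.0883 0.2213] xaxis deg 164.6 F [-0.7  1.1  0.1] t 8.55
[0.1608 0.2161 0.001 ]
```

Stopping about 55 mm short in y, so the wrist camera can see the printer key before I press it.

Emit:
servo_tool --moves "0.025 0.027 0 0 0; 0.05 0.053 0 0 0; 0.075 0.08 0 0 0; 0.1 0.107 0 0 0; 0.125 0.133 0 0 0; 0.15 0.16 0 0 0; 0.15 0.16 0 0 0; 0.15 0.16 0 0 0"

```text
time: 9.22
position: [0.4854, 0.2835, 0.2178]
tool_rot: [0.132, 0.991, -0.001, -0.002]
ft_force: [0.2, 0.1, 0.2]
grip_width: 0.0004
grip_force: 0.0
```

```bash
python3 - <<'E'
from h import *
import cv2
print(rel((.493,.3393,.155)))
m=cams.camera_model("wrist");cv2.imwrite("pics/w4.png",cams.camera("wrist"))
c=m["R"]@(.4931,.3393,.14)+m["t"];print(m["fx"]*c[0]/c[2]+m["cx"],m["fy"]*c[1]/c[2]+m["cy"],m["fx"]/c[2])
E
```

```text
tcp [0.4854 0.2835 0.2178] xaxis deg 164.8 F [0.2 0.1 0.2] t 9.2167
[0.007  0.0561 0.0627]
352.4573186894032 204.0783318919704 1335.5864737833142
```

View pics/w4.png

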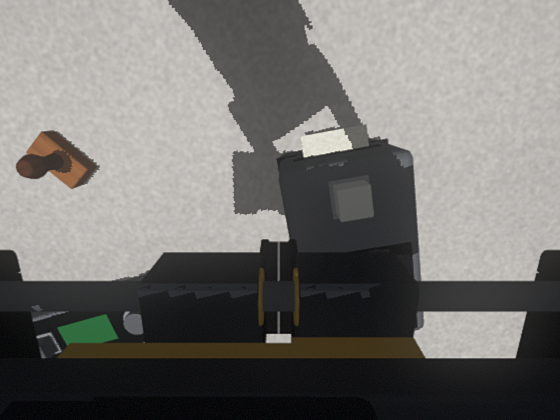

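The printer key is at about (355,201), within 2–3 mm of the prediction. I'm descending.

Emit:
servo_tool --moves "0.004 0.03 0 0 0; 0.008 0.058 0.01 0 0; 0.008 0.058 0.035 0 0; 0.008 0.058 0.055 0 0; 0.008 0.058 0.06 0 0; 0.008 0.058 0.06 0 0; 0.008 0.058 0.06 0 0"

```text
time: 9.85
position: [0.4964, 0.3393, 0.1599]
tool_rot: [0.135, 0.991, -0.0, -0.0]
ft_force: [-0.2, 1.5, 0.5]
grip_width: 0.0003
grip_force: 0.0
```

```bash
python3 - <<'E'
from h import *
print(rel((.493,.341,.13)))
E
```

```text
tcp [0.4964 0.3393 0.1599] xaxis deg 164.5 F [-0.2  1.5  0.5] t 9.85
[0.0037 0.0007 0.0299]
```

Emit:
servo_tool --moves "0.003 0 0.006 0 0; 0.003 0 0.012 0 0; 0.003 0 0.017 0 0; 0.003 0 0.019 0 0; 0.003 0 0.021 0 0; 0.003 0 0.023 0 0; 0.003 0 0.025 0 0; 0.003 0 0.025 0 0; 0.003 0 0.025 0 0"

```text
time: 10.6
position: [0.4928, 0.3412, 0.1353]
tool_rot: [0.134, 0.991, -0.0, -0.0]
ft_force: [-0.4, 0.1, 2.2]
grip_width: 0.0004
grip_force: 0.7
```

Emit:
servo_tool --moves "0 0 0.001 0 0; 0 0 0.002 0 0; 0 0 0.003 0 0; 0 0 0.004 0 0; 0 0 0.005 0 0; 0 0 0.0058 0 0; 0 0 0.0058 0 0; 0 0 0.0058 0 0"

```text
time: 11.27
position: [0.493, 0.3413, 0.1296]
tool_rot: [0.134, 0.991, 0.0, 0.0]
ft_force: [0.1, -0.3, 3.9]
grip_width: 0.0005
grip_force: 1.7
```

Emit:
servo_tool --moves "0 0 -0.02 0 0; 0 0 -0.05 0 0; 0 0 -0.09 0 0; 0 0 -0.1 0 0; 0 0 -0.1 0 0; 0 0 -0.1 0 0; 0 0 -0.1 0 0"

```text
time: 11.85
position: [0.4916, 0.3407, 0.2275]
tool_rot: [0.134, 0.991, -0.001, -0.002]
ft_force: [0.0, -0.1, -0.7]
grip_width: 0.0006
grip_force: 0.0
```

```bash
python3 - <<'E'
from h import *
import cv2
s=cams.camera("scene")
cv2.imwrite("pics/fin.png",cv2.resize(s[140:420,140:460],(800,600)[:2]))
E
```

```text
(no output)
```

View pics/fin.png

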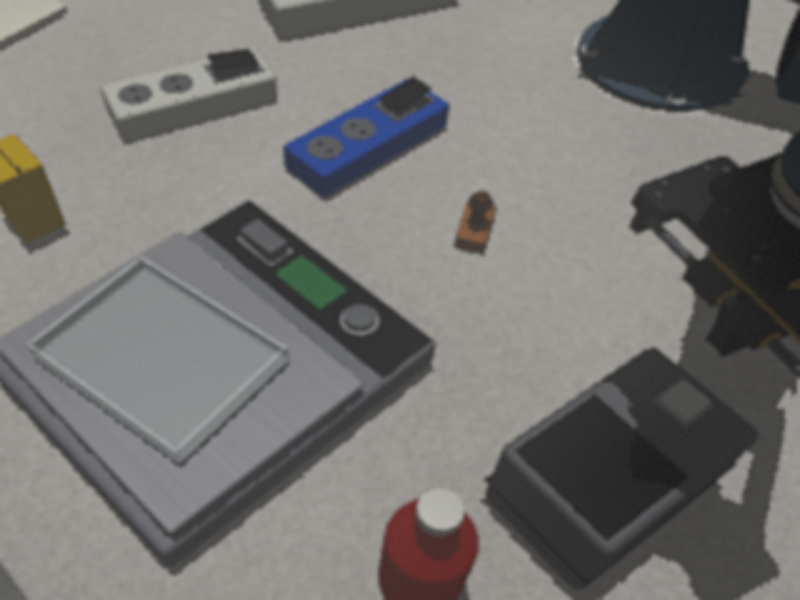

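The picture shows the rocker over at (232,65), the round key sunk at (360,318), the printer key in at (685,402) and the bar key still out at (265,238). Nothing loose has moved, so I'm handing in.

```bash
python3 -c "
from rig import job;print(job.hand_in())"
```

```text
the job is handed in; nothing more can be done
None
```

I pressed the rocker, the round key and the printer key in that order, with no more than about 9 N in any reading. The last picture showed the bar key out and the loose items in place. The job is handed in, but no verdict came back.

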